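Ready the herb mill and hold it on pulse

TASK

Get the shop's herb mill going for a short burst: seat the grinding cassette flat and square, right down in the pocket on top of the mill, then put the lid on over it with its two lugs dropped fully home through the notches of the collar. Twist the lid clockwise half-way to its lock, so that its grip bar points at the green marks, and hold it there against the spring: never let it go on to the lock click at the red marks, and finish the job still holding it so. Leave the two bottles and the boxed soap where they stand.

Things in the scene. Friction and masses are not known exactly. Their poses are not given: they have to be found in the camera images.
- mill: Herb mill: white square housing 150 x 150 mm, fixed to the counter, steel deck 110 mm above it. On the deck stands a black round collar for the lid, 120 mm across, 13 mm high, bore 92 mm. Origin: centre of the underside on the counter, z up; the lid turns about this z axis.
- mill_seat (a point): Centre of the deck at the foot of the collar, 110 mm above the counter, axes as the mill's. The collar's inward lip (from 8 to 13 mm above the deck) has two notches, 28 degrees wide, at this frame's +x and -x, where the lid's lugs go down on to the deck. From there, below the lip, they can only turn clockwise seen from above.
- green_mark (a point): One of two green marks on top of the collar's lip, 53 mm from the axis and 45 degrees clockwise (seen from above) from a notch: the half-way (pulse) place of the lid's bar and lugs. The other mark is straight across.
- red_mark (a point): One of two red marks on top of the collar's lip, 53 mm from the axis and 90 degrees clockwise from a notch: where the lid clicks into lock. The other is straight across.
- mill_pocket (a point): Centre of the floor of the mill's rectangular pocket, 18 mm below the deck, same axes as mill_seat. The pocket is 63 mm long (x) by 49 mm wide (y) and 18 mm deep with a 2 mm chamfer round its mouth; its corners are square.
- cassette: Grinding cassette, about 0.26 kg: dark steel block 60 (x) x 46 (y) x 18 mm high, on top an orange upright grip fin 48 mm long (x), 12 mm thick (y), from 18 to 40 mm above the underside. Either way round is right. Origin: centre of the underside. Starts flat on the counter. Seated, the block is flush with the deck, its long side along the pocket's.
- lid: Bayonet lid, 0.14 kg: clear cap 88 mm across, 34 mm high, hollow (29 mm inside); blue grip bar on top 64 mm long (x), 14 thick (y), from 34 to 60 mm above the rim. Two blue lugs at its foot at +x and -x, in line with the bar, reach 53 mm from the axis, 18 wide, 1 to 6 mm above the rim. Origin: centre of the lower rim. Either way round is right. Starts on its rim; home, the rim is on the deck.
- switch_ring (a joint): Sprung ring in the collar with two tabs that the lid's lugs push. 0 at rest; grows (rad) as the lid turns clockwise, about 0.09 less than the lid's angle from the notches (0.69 half-way). Resists with 0.05 N m at first, 0.12 half-way, 0.2 at the lock plus rubbing, and turns the lid back if it is let go. The sprung balls of the lock click are met at about 1.25 and passed at 1.3; stop at 1.49.
- amber_bottle: Amber lotion bottle with a black pump, 62 mm across, 170 mm tall, loose. Origin: centre of the underside. To be left alone.
- white_bottle: White soap bottle with a black pump, 58 mm across, 150 mm tall, loose. Origin: centre of the underside. To be left alone.
- soap_box: Boxed soap, cardboard with a white label, 62 x 92 x 30 mm high, loose. Origin: centre of the underside. To be left alone.

How it is judged:
On the way, in this order (a step that is already met when the one before it is completed fails the run):
1. the cassette sits flat and square at the bottom of the mill's pocket, let go (horizontal distance between cassette and mill_pocket below 0.004 m and z of cassette in the frame of mill_pocket below 0.003 m and angle between cassette's own z axis and vertical below 0.06 rad and angle between the x axis of cassette and the x axis of mill_pocket, either way round below 0.1 rad and contact force between the fingers and cassette below 0.2 N), for 0.2 s.
2. the lid is down on the deck with its lugs in the notches, not yet twisted (horizontal distance between lid and mill_seat below 0.004 m and z of lid in the frame of mill_seat below 0.003 m and angle between lid's own z axis and vertical below 0.06 rad and angle between the x axis of lid and the x axis of mill_seat, either way round below 0.2 rad and value of joint switch_ring below 0.2 rad), for 0.1 s.
3. the lid is twisted clockwise half-way, its bar at the green marks (z of lid in the frame of mill_seat below 0.004 m and angle between the x axis of lid and the x axis of mill_seat, either way round between 0.61 and 0.96 rad and value of joint switch_ring above 0.45 rad), for 0.2 s.
At the end, for the whole second after the job is handed in: Fingers holding the lid (2 N or more), still, home in the collar (4 mm, 3 degrees) and turned 35 to 55 degrees clockwise from the notches against the spring; cassette on the pocket floor (3 mm, 4 mm off centre), flat and square; bottles and soap box within 30 mm of their places (all of step 3 and contact force between lid and switch_ring above 0.3 N and contact force between the fingers and lid above 2 N and horizontal distance between lid and mill_seat below 0.004 m and angle between each of lid, cassette's own z axis and vertical below 0.06 rad and angular speed of lid below 0.15 rad/s and horizontal distance between cassette and mill_pocket below 0.004 m and z of cassette in the frame of mill_pocket below 0.003 m and angle between the x axis of cassette and the x axis of mill_pocket, either way round below 0.1 rad and distance of each of amber_bottle, white_bottle, soap_box from where it was at the start of the episode below 0.03 m); the arm keeps its last pose, push and grip.
It fails at once if the lid is forced past the balls into the lock click (switch ring beyond 1.3 rad, lid beyond about 80 degrees) (value of joint switch_ring above 1.3 rad).
It fails at once if a bottle or the boxed soap is knocked over or shoved more than 30 mm (distance of any of amber_bottle, white_bottle, soap_box from where it was at the start of the episode above 0.03 m or angle between any of amber_bottle, white_bottle's own z axis and vertical above 0.5 rad).
It also fails if it takes over 67 s, if anything falls off the work surface, if the arm or the gripper's body presses on something with over 40 N, if the wrist force passes 120 N, or if a joint passes its speed limit or range.

ROBOT

A 6-joint arm with a two-finger parallel gripper is mounted at the origin on the work surface. World frame = base frame: x ahead of the robot, y to its left, z up, the work surface at z = 0. Lengths are in m, angles in rad, forces in N, time in s.
With the tool pointing down it reaches from about 0.25 to 0.775 m from the base axis. Payload 4 kg.
Tool frame: the origin (TCP) lies between the finger pads; the fingertips stand 25 mm ahead of it and the grasp point (between the pads) lies 6 mm ahead of it; z points along the fingers, y is the line along which they close (so a half turn about z gives the same grasp; the last joint's range is limited). The gripper opens to 94 mm and grips with 3 to 60 N. Pads are 16 mm wide; open, the fingers measure 119 mm over their backs; the gripper's body (75 mm by 177 mm) begins 78 mm behind the grasp point.
Start: joints at [-1.306, 0.087, 1.371, -0, 1.684, -0.103], TCP at [0.198, -0.513, 0.231] pointing down, gripper open.
Joint ranges: [-3.1, 3.1], [-0.76, 2.03], [0.27, 2.55], [-1.08, 4.22], [0.17, 2.65], [-2.57, 2.57]. Speed limits (rad/s): [2.79, 2.79, 3.14, 3.14, 3.14, 3.14].

INTERFACE

Orientations are given as a rotation vector (axis times angle).
In Python, from cell import r, viewer, workorder, readout gives the robot as it stands (r), with the cameras (viewer), the job (workorder) and the readings (readout).
- The arm moves only by the tool run_rows, called as name(argument=value, ...) on one line, values as JSON. Schema: {"type":"object","properties":{"plan":{"type":"array","items":{"type":"array","items":{"type":"array","items":{"type":"number"},"minItems":5,"maxItems":5},"minItems":1,"maxItems":20},"minItems":1,"maxItems":1},"clamp_n":{"type":"number"},"only":{"type":"string"},"quiet":{"type":"boolean"},"lines":{"type":"string"}},"required":["plan"],"additionalProperties":false}. plan is a list that holds a single list of rows (three levels of brackets), with 1 to 20 rows, each of 5 numbers: dx, dy, dz in parts of the range, where 1.0 means 0.4 m, then a turn about the tool's z in normalised numbers (1 is pi rad), then the opening from 0.0 (shut) to 1.0 (fully open); each row is the pose to reach, as a shift and turn from the pose commanded when the call began, along the tool's axes at that moment; what a row does not reach only later rows make up. A row lasts 1/10 s, in which the tool goes at most 0.05 m and 0.15 rad, less where a joint would pass 70% of its speed; a pose out of reach is approached as far as the arm can. The fingers move at their own pace and stop on an object; clamp_n is the grip in N (left out, the last holds). Time passes only in rows, so rows that do not move let the fingers close. The tool returns the time, the measured TCP pose, the force, the opening and the grip force at its end. only (a regular expression) keeps the lines of the reply that match it, lines (a string "A,B") keeps lines A to B, and quiet returns only ok. A shift or turn number past 1, either way, is cut back to 1. Input that does not fit is refused with a message, and nothing moves.
- readout.state(): the state, without advancing time (a new reading comes with each control period).
- viewer.camera(name): name is "side" or "top"; returns a dict with "img" (480x640x3 uint8, red, green, blue), "intrinsics" (3x3 intrinsics, pixels), "k1" (the pictures are not rectified: a ray, as slopes to the right and down, at radius r is drawn at 1 + k1 r^2 times it, then the intrinsics apply), "eye" and "attitude" of the camera in the world. Camera axes: x right, y down, z forward; pixel columns grow to the right and rows downward; lengths in m; the calibration is good to about 2 mm. A picture is of the moment at which its call begins. There is no depth.
- workorder.job_done(): hands the job in; it is judged then, once.
The state is a dict: "time": time; "q": joint angles; "joint_velocities": joint speeds; "joint_torque": joint torques, N m; "tcp_pos": TCP position; "tool_rot": TCP orientation; "ft_force": force on the tool from outside, world axes, zero at the start; "wrist_torque": the same for the moment, N m; "gripper_width": opening from 0.0 (shut) to 1.0 (fully open); "finger_force": force on a finger pad.
Only numpy, scipy, OpenCV 4.12 (cv2) and the standard library are available. Lean on these libraries where they do the work, as an engineer would, in place of code of your own. Each camera call takes 0.05 s, during which the arm holds its last target. There are 200 camera calls.

## Working session

There is one attempt and no reset: what is moved stays moved. The work goes in short steps, Python scripts to look and compute and a tool call to move; the robot and the scene stay as the last step left them, time stands still between calls to the robot, and variables do not carry over. Pictures are saved under pics/ and viewed, at most 13 in all, crops included, and the job is handed in when it is done.

```bash
ls; mkdir -p pics
```

Create h.py:
```python
import numpy as np, cv2
from cell import r, viewer, workorder, readout
from scipy.spatial.transform import Rotation as R
def cam(n):
    c=viewer.camera(n); return c
def att(c):
    a=np.array(c["attitude"],float)
    return a if a.shape==(3,3) else R.from_rotvec(a).as_matrix()
def dist(c):
    return np.array([c["k1"],0,0,0],float)
def ray(c,uv):
    K=np.array(c["intrinsics"],float)
    p=cv2.undistortPoints(np.array([[uv]],float),K,dist(c))[0,0]
    return np.array(c["eye"]), att(c)@np.array([p[0],p[1],1.])
def atz(c,uv,z):
    e,d=ray(c,uv); return e+d*(z-e[2])/d[2]
def tri(obs):
    A=np.zeros((3,3));b=np.zeros(3)
    for c,uv in obs:
        e,d=ray(c,uv); d=d/np.linalg.norm(d); P=np.eye(3)-np.outer(d,d); A+=P;b+=P@e
    return np.linalg.solve(A,b)
def proj(c,X):
    M=att(c).T
    X=np.atleast_2d(X).astype(float); 
    return cv2.projectPoints(X,cv2.Rodrigues(M)[0],-M@np.array(c["eye"]),np.array(c["intrinsics"],float),dist(c))[0][:,0]
def save(c,f,crop=None,s=1):
    im=c["img"][:,:,::-1]
    if crop: x0,y0,x1,y1=crop; im=im[y0:y1,x0:x1]
    cv2.imwrite(f,cv2.resize(im,None,fx=s,fy=s,interpolation=cv2.INTER_CUBIC))
```

Run:
```python
from h import *
import pickle
for n in("side","top"):
    c=cam(n); save(c,f"pics/{n}0.png"); pickle.dump(c,open(n+"0.pkl","wb"))
    print(n,c["intrinsics"],c["k1"],c["eye"],c["attitude"])
print(readout.state())
```

```text
cell.py
pics
side [[469.81146585   0.         328.96890147]
 [  0.         469.81146585 238.72508031]
 [  0.           0.           1.        ]] -0.09100462761706642 [0.53153994 0.81294324 0.74244125] [-0.05011459  2.80368617 -1.37893172]
top [[469.08220665   0.         323.58170255]
 [  0.         469.08220665 236.16908544]
 [  0.           0.           1.        ]] -0.08378357202753671 [ 0.42590966 -0.00731767  1.17193623] [-2.18089398  2.1375615  -0.14269671]
{'time': 0.1, 'q': array([-1.30607615e+00,  8.78612004e-02,  1.37207528e+00,  3.40008921e-05,
        1.68362298e+00, -1.03068713e-01]), 'joint_velocities': array([-1.13709213e-03, -1.81514057e-03, -2.59721725e-03,  1.48921123e-03,
       -1.93653830e-03, -7.31857723e-05]), 'joint_torque': array([ 1.97215682e-03, -3.41254056e+01, -3.03300977e+01,  7.21287285e-02,
        3.04567243e-02, -9.92369451e-05]), 'tcp_pos': array([ 0.19765913, -0.51277797,  0.22944619]), 'tool_rot': array([-3.08669119e+00, -5.74117664e-01,  1.96411607e-04]), 'ft_force': array([-0.42653719, -0.3741323 , -0.28417466]), 'wrist_torque': array([ 0.03266963, -0.00979018,  0.02025144]), 'finger_force': 0.0, 'gripper_width': 0.9983790218388394}
```

View pics/side0.png

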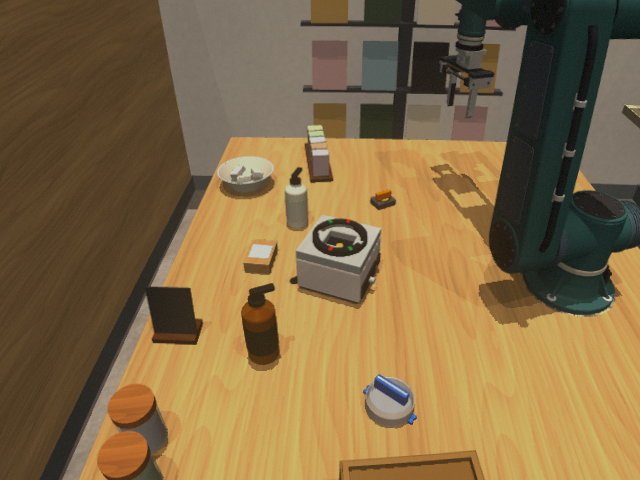

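View pics/top0.png

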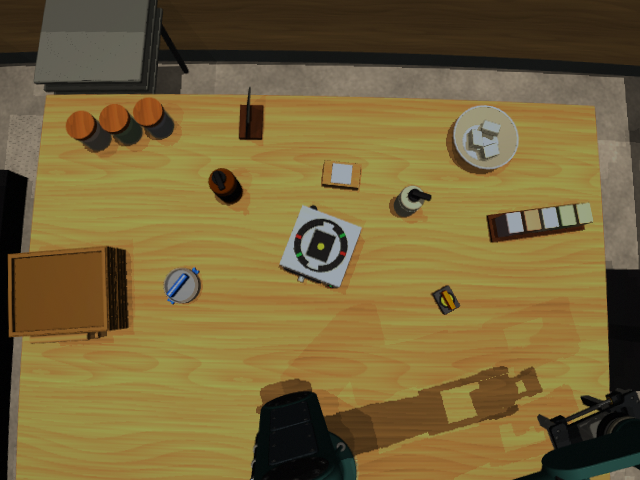

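Both views show the mill (top ~321,246), the cassette (446,300), the lid (182,287), and the bottles and soap box behind the mill. Next I'll enlarge these.

Run:
```python
import cv2,numpy as np
def mos(f,o,m,a,b):
    im=cv2.imread(f); t=lambda x,y,w,h,s:cv2.resize(im[y:y+h,x:x+w],None,fx=s,fy=s,interpolation=cv2.INTER_CUBIC)
    M=np.zeros((600,800,3),np.uint8); M[:500,:500]=t(*m,100,100,5); M[:300,500:]=t(*a,50,50,6); M[300:,500:]=t(*b,50,50,6)
    cv2.imwrite(o,M)
mos("pics/top0.png","pics/topm.png",(270,198),(421,275),(158,262))
mos("pics/side0.png","pics/sidem.png",(290,205),(358,175),(365,373))
```

```text
(no output)
```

View pics/topm.png

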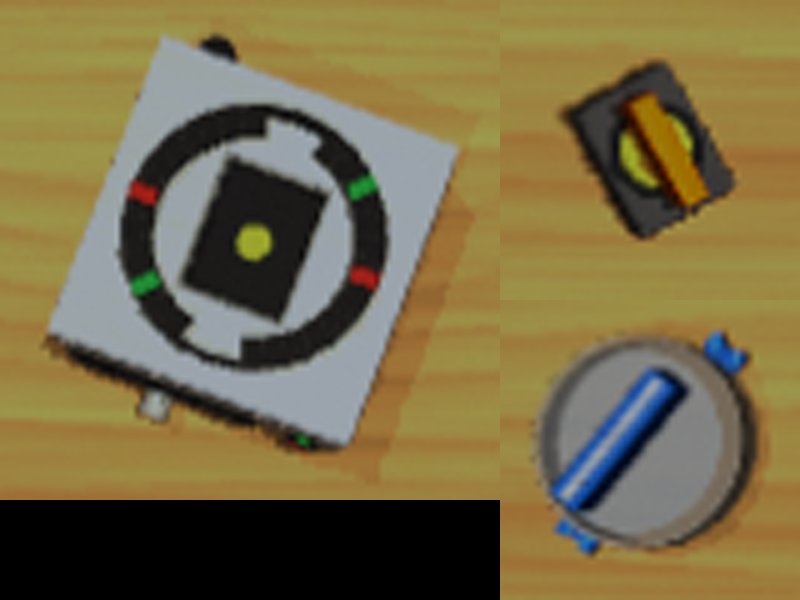

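View pics/sidem.png

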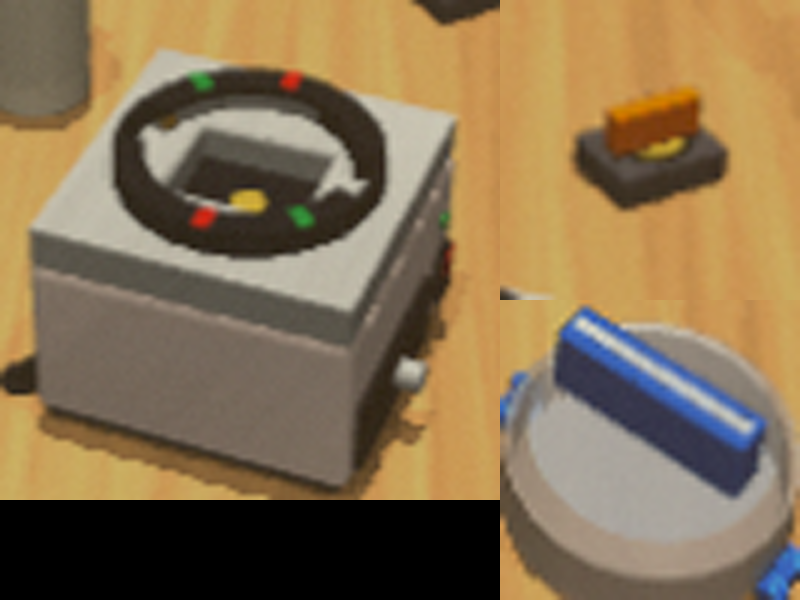

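The crops show the mill's marks, deck corners, the cassette fin and the lid bar clearly. I'm triangulating them from pixels read off the crops.

Create m.py:
```python
from h import *
import pickle
T=pickle.load(open("top0.pkl","rb"));S=pickle.load(open("side0.pkl","rb"))
def g(off,s,base,m): return [(m[0]-base[0]+.5)/s-.5+off[0],(m[1]-base[1]+.5)/s-.5+off[1]]
tm=lambda m:(T,g((270,198),5,(0,0),m)); sm=lambda m:(S,g((290,205),5,(0,0),m))
tc=lambda m:(T,g((421,275),6,(500,0),m)); sc=lambda m:(S,g((358,175),6,(500,0),m))
tl=lambda m:(T,g((158,262),6,(500,300),m)); sl=lambda m:(S,g((365,373),6,(500,300),m))
def show(n,a,b):
    X=tri([a,b]); e=[np.linalg.norm(proj(c,X)[0]-uv).round(1) for c,uv in(a,b)]; print(n,X.round(4),e); return X
R1=show("red+y",tm((143,193)),sm((203,218)));R2=show("red-y",tm((364,278)),sm((291,82)))
G1=show("grn+y",tm((146,284)),sm((301,216)));G2=show("grn-y",tm((363,187)),sm((202,82)))
C=[show("dk",tm(a),sm(b)) for a,b in(((165,37),(32,232)),((459,148),(163,52)),((348,447),(455,120)),((50,340),(352,312)))]
an=lambda v:np.degrees(np.arctan2(v[1],v[0])).round(2)
print("centres",(R1+R2)/2,(G1+G2)/2,sum(C)/4,"red sep",np.linalg.norm(R1-R2),np.linalg.norm(G1-G2))
print("notch ang: from red",an(R2-R1)+90,"green",an(G2-G1)+45,"deck",[an(C[i]-C[(i+1)%4]) for i in range(4)])
f0=show("fin a",tc((646,95)),sc((609,115)));f1=show("fin b",tc((699,202)),sc((698,94)));print((f0+f1)/2,an(f0-f1),np.linalg.norm(f0-f1))
p=[atz(*tc(m),.018) for m in((572,110),(662,62),(735,185),(643,238))];print("blk",sum(p)/4,[an(p[i]-p[(i+1)%4]) for i in range(4)])
b0=show("bar a",tl((655,378)),sl((574,322)));b1=show("bar b",tl((565,494)),sl((753,433)));print((b0+b1)/2,an(b0-b1),np.linalg.norm(b0-b1))
l=[atz(*tl(m),.004) for m in((730,350),(576,537))];print("lug",sum(l)/2,an(l[0]-l[1]),np.linalg.norm(l[0]-l[1]))
```

```bash
python3 m.py
```

```text
red+y [0.5572 0.0445 0.1248] [np.float64(0.0), np.float64(0.0)]
red-y [ 0.5208 -0.0555  0.1246] [np.float64(0.0), np.float64(0.0)]
grn+y [0.5161 0.0421 0.1251] [np.float64(0.0), np.float64(0.0)]
grn-y [ 0.5615 -0.0544  0.1244] [np.float64(0.2), np.float64(0.2)]
dk [0.6312 0.0371 0.1092] [np.float64(0.2), np.float64(0.2)]
dk [ 0.5819 -0.0988  0.1098] [np.float64(0.4), np.float64(0.4)]
dk [ 0.4457 -0.0501  0.1091] [np.float64(0.1), np.float64(0.1)]
dk [0.493  0.0855 0.1098] [np.float64(0.9), np.float64(0.9)]
centres [ 0.53900863 -0.00546561  0.12468737] [ 0.53883068 -0.00614519  0.12474192] [ 0.53792752 -0.00656966  0.10947881] red sep 0.10643855330178618 0.10665515412590873
notch ang: from red -20.010000000000005 green -19.810000000000002 deck [np.float64(70.07), np.float64(-19.65), np.float64(-109.22), np.float64(160.71)]
fin a [ 0.4423 -0.3088  0.0401] [np.float64(0.3), np.float64(0.2)]
fin b [ 0.3994 -0.3303  0.0393] [np.float64(0.4), np.float64(0.3)]
[ 0.42085296 -0.31955264  0.03969163] 26.62 0.04789187629532144
blk [ 0.42137842 -0.31756013  0.018     ] [np.float64(118.27), np.float64(31.01), np.float64(-60.18), np.float64(-150.58)]
bar a [0.4673 0.3179 0.0628] [np.float64(0.1), np.float64(0.1)]
bar b [0.4197 0.3524 0.0608] [np.float64(0.6), np.float64(0.8)]
[0.4434967  0.335139   0.06178767] -35.89 0.058848027494566704
lug [0.44261785 0.33452276 0.004     ] -37.58 0.09967753057850327
```

Create d.py:
```python
import sys
from h import *
def d(x,y,z,yaw):
    s=readout.state(); M=R.from_rotvec(s["tool_rot"]).as_matrix(); p=np.array(s["tcp_pos"])
    ps=np.degrees(np.arctan2(M[1,0],M[0,0])); t=np.radians(-(yaw-ps)); t=(t+np.pi)%(2*np.pi)-np.pi
    print("t %.2f"%s["time"],"tcp",p.round(4),"yaw %.2f"%ps,"tilt %.3f"%np.arccos(-M[2,2]),"q6 %.2f"%s["q"][5],"w %.3f"%s["gripper_width"],"ff %.1f"%s["finger_force"],"F",s["ft_force"].round(1))
    print("-> dxyz",(M.T@(np.array([x,y,z])-p)).round(4),"turn %.3f"%t)
d(*map(float,sys.argv[1:]))
```

```bash
python3 d.py 0.421 -0.3188 0.12 29
```

```text
t 0.10 tcp [ 0.1977 -0.5128  0.2294] yaw 21.07 tilt 0.002 q6 -0.10 w 0.998 ff 0.0 F [-0.4 -0.4 -0.3]
-> dxyz [ 0.2781 -0.1005  0.1097] turn -0.138
```

Careful with the scale: shifts go in shares of 0.4 m and turns go in shares of pi rad. That gives: 0.278 m / 0.4 = 0.695, 0.11 m / 0.4 = 0.275, -0.138 rad / 3.1416 = -0.0439.

run_rows(plan=[[[0.695, -0.2513, 0.275, -0.0439, 0.5], [0.695, -0.2513, 0.275, -0.0439, 0.5], [0.695, -0.2513, 0.275, -0.0439, 0.5], [0.695, -0.2513, 0.275, -0.0439, 0.5], [0.695, -0.2513, 0.275, -0.0439, 0.5], [0.695, -0.2513, 0.275, -0.0439, 0.5], [0.695, -0.2513, 0.275, -0.0439, 0.5], [0.695, -0.2513, 0.275, -0.0439, 0.5], [0.695, -0.2513, 0.275, -0.0439, 0.5], [0.695, -0.2513, 0.275, -0.0439, 0.5]]])

```text
time: 1.1
tcp_pos: [0.4204, -0.3211, 0.1214]
tool_rot: [3.041, 0.783, 0.0]
ft_force: [-0.5, -0.3, 1.2]
gripper_width: 0.5
finger_force: 0.0
```

```bash
python3 d.py 0.421 -0.3188 0.045 29
```

```text
t 1.10 tcp [ 0.4204 -0.3211  0.1214] yaw 28.86 tilt 0.002 q6 0.31 w 0.500 ff 0.0 F [-0.5 -0.3  1.2]
-> dxyz [ 0.0017 -0.0018  0.0764] turn -0.002
```

run_rows(plan=[[[0, 0, 0.1, 0, 0.5], [0, 0, 0.1625, 0, 0.5], [0, 0, 0.1625, 0, 0.5], [0, 0, 0.1625, 0, 0.5]]], clamp_n=30)

```text
time: 1.5
tcp_pos: [0.4205, -0.3207, 0.0563]
tool_rot: [3.042, 0.783, 0.0]
ft_force: [-0.1, 0.7, 1.3]
gripper_width: 0.498
finger_force: 0.0
```

```bash
python3 d.py 0.421 -0.3188 0.045 29
```

```text
t 1.50 tcp [ 0.4205 -0.3207  0.0563] yaw 28.87 tilt 0.001 q6 0.31 w 0.498 ff 0.0 F [-0.1  0.7  1.3]
-> dxyz [ 0.0014 -0.0015  0.0113] turn -0.002
```

To row units: 0.011 m / 0.4 = 0.0275, -0.0015 m / 0.4 = -0.0038.

run_rows(plan=[[[0.0035, -0.0038, 0.0275, 0, 0.5], [0.0035, -0.0038, 0.0275, 0, 0.5], [0.0035, -0.0038, 0.0275, 0, 0]]], clamp_n=30)

```text
time: 1.8
tcp_pos: [0.4218, -0.3178, 0.0451]
tool_rot: [3.041, 0.786, 0.001]
ft_force: [1.0, -0.1, 0.8]
gripper_width: 0.445
finger_force: 0.0
```

run_rows(plan=[[[0, 0, 0, 0, 0], [0, 0, 0, 0, 0], [0, 0, 0, 0, 0], [0, 0, 0, 0, 0], [0, 0, 0, 0, 0]]], clamp_n=30)

```text
time: 2.3
tcp_pos: [0.4219, -0.318, 0.0449]
tool_rot: [3.04, 0.786, 0.001]
ft_force: [0.0, -2.3, -0.4]
gripper_width: 0.128
finger_force: 30.0
```

Run:
```python
from h import *
a=cam("top");b=cam("side")
pr=np.hstack([cv2.resize(a["img"][270:330,411:491],None,fx=5,fy=5,interpolation=2),cv2.resize(b["img"][165:225,343:423],None,fx=5,fy=5,interpolation=2)])[:,:,::-1]
cv2.imwrite("pics/grasp.png",pr)
```

```bash
python3 d.py 0.421 -0.3188 0.045 29
```

```text
t 2.40 tcp [ 0.4219 -0.318   0.0448] yaw 28.98 tilt 0.002 q6 0.31 w 0.124 ff 30.0 F [ 0.3 -0.6  0.5]
-> dxyz [-0.0012  0.0003 -0.0002] turn -0.000
```

View pics/grasp.png

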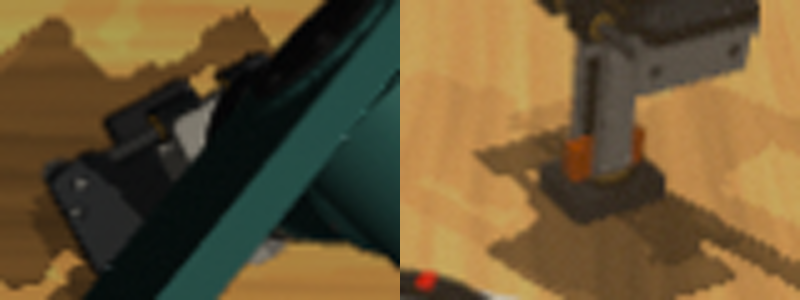

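Fin is gripped (11.7 mm), tips just above block; side view shows fin ends at about crop (567,138) and (645,128). I'll compute the offset along the fin.

Run:
```python
from h import *
c=cam("side"); u=np.array([np.cos(.506),np.sin(.506)]);v=np.array([-u[1],u[0]]);p=np.array([.4219,-.318])
for m in((567,138),(645,128)):
    X=atz(c,((m[0]-400+.5)/5-.5+343,(m[1]+.5)/5-.5+165),.040)[:2]-p; print(X@u,X@v)
```

```text
0.016774957105699893 -0.008170247635120819
-0.028423124518407013 0.00266776844733275
```

run_rows(plan=[[[0, 0, -0.125, 0, 0], [0, 0, -0.25, 0, 0], [0, 0, -0.35, 0, 0], [0, 0, -0.35, 0, 0]]], clamp_n=30)

```text
time: 2.85
tcp_pos: [0.4239, -0.3194, 0.1913]
tool_rot: [3.032, 0.784, 0.011]
ft_force: [0.9, -1.7, -1.6]
gripper_width: 0.125
finger_force: 30.0
```

```bash
python3 d.py 0.5385 -0.006 0.185 -20
```

```text
t 2.85 tcp [ 0.4239 -0.3194  0.1913] yaw 28.99 tilt 0.012 q6 0.31 w 0.125 ff 30.0 F [ 0.9 -1.7 -1.6]
-> dxyz [ 0.2521 -0.2187  0.0048] turn 0.855
```

To row units: 0.252 m / 0.4 = 0.63, -0.2187 m / 0.4 = -0.5468, 0.855 rad / 3.1416 = 0.2722.

run_rows(plan=[[[0.63, -0.5468, -0.025, 0.2722, 0], [0.63, -0.5468, -0.025, 0.2722, 0], [0.63, -0.5468, -0.025, 0.2722, 0], [0.63, -0.5468, -0.025, 0.2722, 0], [0.63, -0.5468, -0.025, 0.2722, 0], [0.63, -0.5468, -0.025, 0.2722, 0], [0.63, -0.5468, -0.025, 0.2722, 0], [0.63, -0.5468, -0.025, 0.2722, 0], [0.63, -0.5468, -0.025, 0.2722, 0], [0.63, -0.5468, -0.025, 0.2722, 0], [0.63, -0.5468, -0.025, 0.2722, 0]]])

```text
time: 3.95
tcp_pos: [0.5353, -0.0054, 0.1934]
tool_rot: [3.092, -0.548, -0.003]
ft_force: [0.6, -0.1, -2.6]
gripper_width: 0.126
finger_force: 30.0
```

```bash
python3 d.py 0.5385 -0.006 0.2 -20
```

Run:
```python
from h import *
import pickle
c=cam("side"); pickle.dump(c,open("side1.pkl","wb"))
s=readout.state();print(s["tcp_pos"],s["tool_rot"]); q=proj(c,s["tcp_pos"])[0];print(q)
x0,y0=int(q[0])-50,int(q[1])-35; print(x0,y0); save(c,"pics/hov.png",(x0,y0,x0+100,y0+75),8)
```

```text
t 3.95 tcp [ 0.5353 -0.0054  0.1934] yaw -20.10 tilt 0.002 q6 1.81 w 0.126 ff 30.0 F [ 0.6 -0.1 -2.6]
-> dxyz [ 0.0032 -0.0006 -0.0066] turn -0.002
[ 0.53540279 -0.00555034  0.19376427] [ 3.09258233e+00 -5.48746802e-01 -2.11466773e-03]
[341.49844593 207.75733229]
291 172
```

View pics/hov.png

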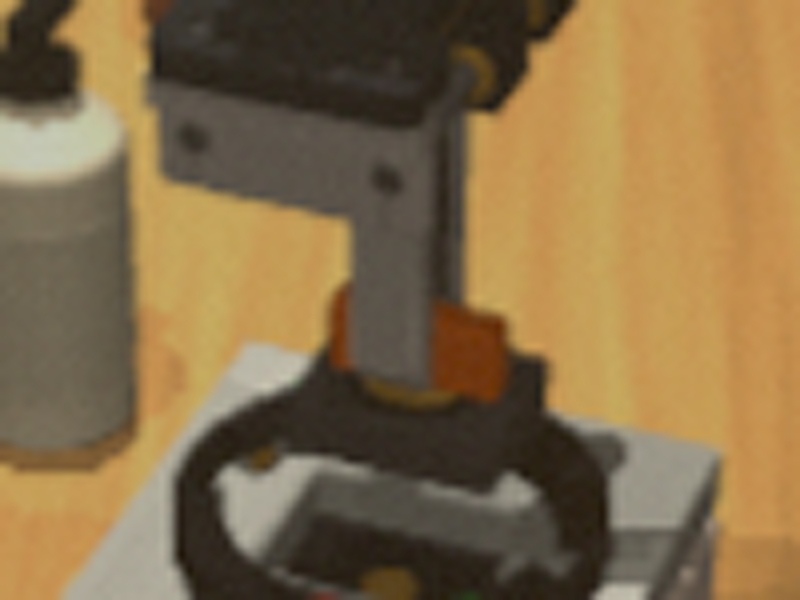

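The hover view shows the fin's left end at crop x≈332, its right at x≈505 and the finger between 352 and 432, so the grasp is off-centre along the fin. I'll project to get the offset.

Run:
```python
from h import *
import pickle
c=pickle.load(open("side1.pkl","rb"))
p=np.array([.5354,-.00555,.19376]);a=np.radians(-20.1);u=np.array([np.cos(a),np.sin(a),0]);v=np.array([-u[1],u[0],0])
def crop(X): return ((proj(c,X)-[291,172]+.5)*8-.5).round(0).tolist()
for o in(0,-.003,-.006):
    print(o,"fin near L top/bot, near R, far R top, blk L near, blk R near/far top", crop([p+(o+sx)*u+sy*v+[0,0,z] for sx,sy,z in((.024,.006,-.005),(.024,.006,-.027),(-.024,.006,-.005),(-.024,.006,-.027),(-.024,-.006,-.005),(-.024,-.006,-.027),(-.03,.023,-.027),(-.03,-.023,-.027))]))
print("finger edges outer at tip",crop([p+s*u+[0,0,z]+v*.0185 for s in(.008,-.008) for z in(-.025,0)]))
```

```text
0 fin near L top/bot, near R, far R top, blk L near, blk R near/far top [[314.0, 298.0], [314.0, 367.0], [485.0, 337.0], [483.0, 406.0], [501.0, 313.0], [499.0, 382.0], [482.0, 446.0], [541.0, 353.0]]
-0.003 fin near L top/bot, near R, far R top, blk L near, blk R near/far top [[324.0, 300.0], [324.0, 369.0], [496.0, 339.0], [494.0, 408.0], [512.0, 315.0], [509.0, 384.0], [493.0, 449.0], [552.0, 355.0]]
-0.006 fin near L top/bot, near R, far R top, blk L near, blk R near/far top [[335.0, 303.0], [335.0, 371.0], [507.0, 342.0], [505.0, 411.0], [523.0, 318.0], [520.0, 387.0], [504.0, 452.0], [562.0, 357.0]]
finger edges outer at tip [[352.0, 399.0], [353.0, 320.0], [409.0, 412.0], [411.0, 333.0]]
```

```bash
python3 d.py 0.541 -0.0069 0.158 -20
```

```text
t 4.00 tcp [ 0.5354 -0.0056  0.1938] yaw -20.12 tilt 0.002 q6 1.81 w 0.123 ff 30.0 F [ 0.2  0.  -1.5]
-> dxyz [ 0.0058 -0.0007  0.0358] turn -0.002
```

To row units: 0.035 m / 0.4 = 0.0875, 0.02 m / 0.4 = 0.05.

run_rows(plan=[[[0.0145, -0.0018, 0, 0, 0], [0.0145, -0.0018, 0.05, 0, 0], [0.0145, -0.0018, 0.0875, 0, 0], [0.0145, -0.0018, 0.0875, 0, 0], [0.0145, -0.0018, 0.0875, 0, 0], [0.0145, -0.0018, 0.0875, 0, 0]]])

```text
time: 4.6
tcp_pos: [0.5422, -0.0056, 0.1603]
tool_rot: [3.094, -0.546, 0.002]
ft_force: [-0.1, -0.3, -2.9]
gripper_width: 0.125
finger_force: 30.0
```

```bash
python3 d.py 0.541 -0.0069 0.158 -20
```

Run:
```python
from h import *
c=cam("side"); save(c,"pics/hov2.png",(300,180,380,240),10)
```

```text
t 4.60 tcp [ 0.5422 -0.0056  0.1603] yaw -20.02 tilt 0.001 q6 1.81 w 0.125 ff 30.0 F [-0.1 -0.3 -2.9]
-> dxyz [-0.0007  0.0016  0.0023] turn -0.000
```

View pics/hov2.png

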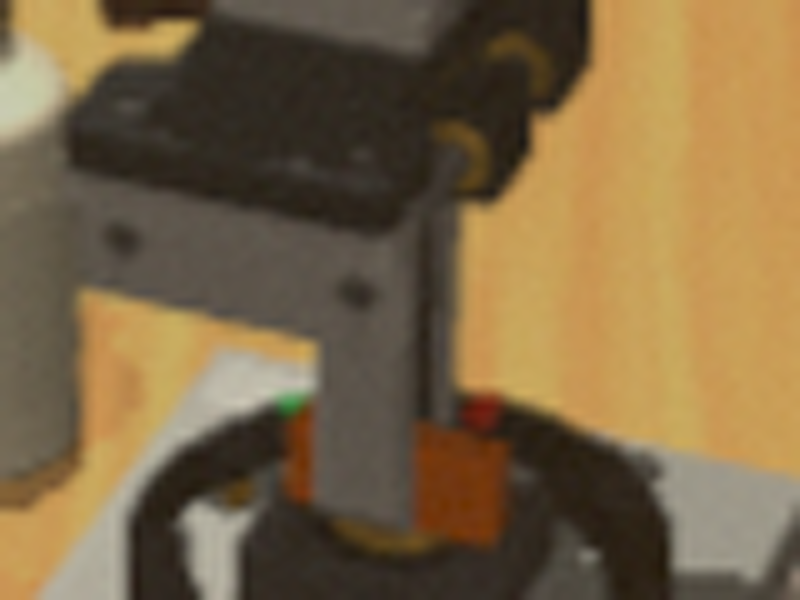

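The cassette is just inside the collar; the fin spans crop x 288–508. I'll compare that with the prediction for a centred cassette.

Run:
```python
from h import *
c=cam("side");s=readout.state();p=s["tcp_pos"];print(p)
a=np.radians(-20);u=np.array([np.cos(a),np.sin(a),0]);v=np.array([-u[1],u[0],0])
def crop(X): return ((proj(c,X)-[300,180]+.5)*10-.5).round(0).tolist()
z=p[2]
for m in([.5387,-.006,z],):
    print(crop([np.array(m)+sx*u+sy*v+[0,0,k] for sx,sy,k in((.024,.006,-.005),(.024,.006,-.027),(-.024,.006,-.005),(-.024,.006,-.027),(-.024,-.006,-.005),(-.024,-.006,-.027))]))
# orange mask extents per row
im=cv2.cvtColor(c["img"],cv2.COLOR_RGB2HSV)[180:240,300:380]; I=c["img"][180:240,300:380].astype(int)
mk=(I[:,:,0]-I[:,:,2]>70)&(I[:,:,0]-I[:,:,1]>45)
for y in range(40,56): x=np.where(mk[y])[0]; print(y,x.min() if len(x) else None,x.max() if len(x) else None,end="; ")
```

```text
[ 0.54225521 -0.00552588  0.16051685]
[[287.0, 420.0], [287.0, 502.0], [497.0, 469.0], [494.0, 552.0], [516.0, 438.0], [513.0, 521.0]]
40 9 72; 41 9 72; 42 9 72; 43 9 75; 44 29 73; 45 29 74; 46 29 49; 47 29 49; 48 29 49; 49 5 49; 50 4 49; 51 4 49; 52 2 49; 53 0 48; 54 4 5; 55 0 4;
```

run_rows(plan=[[[-0.0018, 0.0025, 0.005, 0, 0], [-0.0018, 0.0025, 0.0125, 0, 0], [-0.0018, 0.0025, 0.02, 0, 0], [-0.0018, 0.0025, 0.0275, 0, 0], [-0.0018, 0.0025, 0.0275, 0, 0]]])

```text
time: 5.2
tcp_pos: [0.5412, -0.0067, 0.1499]
tool_rot: [3.093, -0.546, 0.004]
ft_force: [-1.1, -1.5, -2.4]
gripper_width: 0.122
finger_force: 30.0
```

```bash
python3 d.py 0.541 -0.0069 0.137 -20
```

```text
t 5.20 tcp [ 0.5412 -0.0067  0.1499] yaw -20.02 tilt 0.003 q6 1.80 w 0.122 ff 30.0 F [-1.1 -1.5 -2.4]
-> dxyz [-0.0002  0.0002  0.0129] turn -0.000
```

To row units: 0.013 m / 0.4 = 0.0325, 0.012 m / 0.4 = 0.03.

run_rows(plan=[[[0, 0, 0.0075, 0, 0], [0, 0, 0.015, 0, 0], [0, 0, 0.0225, 0, 0], [0, 0, 0.03, 0, 0], [0, 0, 0.0325, 0, 0], [0, 0, 0.0325, 0, 0]]])

```text
time: 5.8
tcp_pos: [0.541, -0.0066, 0.1367]
tool_rot: [3.093, -0.546, 0.002]
ft_force: [-1.4, -2.9, 6.0]
gripper_width: 0.127
finger_force: 30.0
```

```bash
python3 d.py 0.541 -0.0069 0.137 -20
```

```text
t 5.80 tcp [ 0.541  -0.0066  0.1367] yaw -20.02 tilt 0.002 q6 1.80 w 0.127 ff 30.0 F [-1.4 -2.9  6. ]
-> dxyz [ 0.0001  0.0003 -0.0003] turn -0.000
```

To row units: -0.1 m / 0.4 = -0.25, -0.07 m / 0.4 = -0.175.

run_rows(plan=[[[0, 0, 0, 0, 0.3], [0, 0, 0, 0, 0.3], [0, 0, 0, 0, 0.3], [0, 0, -0.075, 0, 0.3], [0, 0, -0.175, 0, 0.3], [0, 0, -0.25, 0, 0.3], [0, 0, -0.25, 0, 0.3]]], clamp_n=50)

```text
time: 6.5
tcp_pos: [0.5428, -0.0061, 0.2407]
tool_rot: [-3.093, 0.545, -0.015]
ft_force: [0.7, -0.6, -0.1]
gripper_width: 0.302
finger_force: 0.0
```

Run:
```python
from h import *
c=cam("side"); save(c,"pics/seat.png",(290,200,390,275),6)
```

```bash
python3 d.py 0.443 0.3348 0.14 143.3
```

```text
t 6.55 tcp [ 0.5417 -0.006   0.2377] yaw -19.99 tilt 0.005 q6 1.80 w 0.302 ff 0.0 F [-0.1 -0.4  0.9]
-> dxyz [-0.2097 -0.2864  0.097 ] turn -2.850
```

View pics/seat.png

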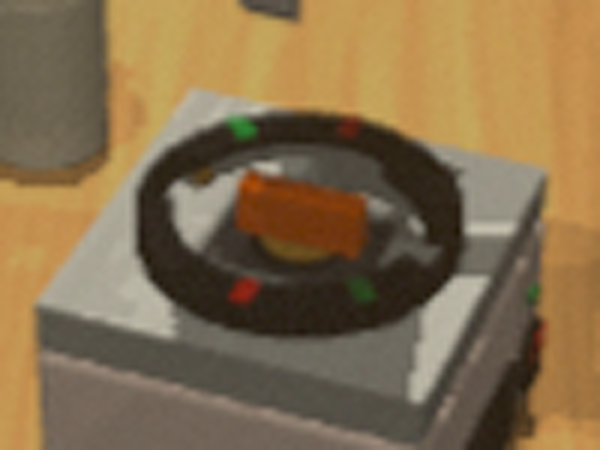

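The cassette sits flush in the pocket, fin centred (crop ~300,215). Next is the lid.

To row units: -0.2864 m / 0.4 = -0.716, -0.21 m / 0.4 = -0.525, -2.85 rad / 3.1416 = -0.9072.

run_rows(plan=[[[-0.525, -0.716, 0.125, -0.9072, 0.5], [-0.525, -0.716, 0.125, -0.9072, 0.5], [-0.525, -0.716, 0.2425, -0.9072, 0.5], [-0.525, -0.716, 0.2425, -0.9072, 0.5], [-0.525, -0.716, 0.2425, -0.9072, 0.5], [-0.525, -0.716, 0.2425, -0.9072, 0.5], [-0.525, -0.716, 0.2425, -0.9072, 0.5], [-0.525, -0.716, 0.2425, -0.9072, 0.5], [-0.525, -0.716, 0.2425, -0.9072, 0.5], [-0.525, -0.716, 0.2425, -0.9072, 0.5], [-0.525, -0.716, 0.2425, -0.9072, 0.5], [-0.525, -0.716, 0.2425, -0.9072, 0.5], [-0.525, -0.716, 0.2425, -0.9072, 0.5], [-0.525, -0.716, 0.2425, -0.9072, 0.5], [-0.525, -0.716, 0.2425, -0.9072, 0.5], [-0.525, -0.716, 0.2425, -0.9072, 0.5], [-0.525, -0.716, 0.2425, -0.9072, 0.5], [-0.525, -0.716, 0.2425, -0.9072, 0.5], [-0.525, -0.716, 0.2425, -0.9072, 0.5], [-0.525, -0.716, 0.2425, -0.9072, 0.5]]])

```text
time: 8.55
tcp_pos: [0.44, 0.3341, 0.1357]
tool_rot: [-0.989, -2.979, 0.006]
ft_force: [0.7, 0.2, -0.0]
gripper_width: 0.501
finger_force: 0.0
```

```bash
python3 d.py 0.443 0.3348 0.08 143.3
```

```text
t 8.55 tcp [0.44   0.3341 0.1357] yaw 143.27 tilt 0.005 q6 -0.38 w 0.501 ff 0.0 F [ 0.7  0.2 -0. ]
-> dxyz [-0.0021  0.0026  0.0557] turn -0.000
```

To row units: 0.068 m / 0.4 = 0.17, 0.06 m / 0.4 = 0.15.

run_rows(plan=[[[-0.005, 0.0065, 0.0875, 0, 0.5], [-0.005, 0.0065, 0.15, 0, 0.5], [-0.005, 0.0065, 0.17, 0, 0.5], [-0.005, 0.0065, 0.17, 0, 0.5], [-0.005, 0.0065, 0.17, 0, 0.5]]])

```text
time: 9.05
tcp_pos: [0.4448, 0.336, 0.0711]
tool_rot: [0.991, 2.981, 0.001]
ft_force: [-0.1, -0.1, 0.4]
gripper_width: 0.499
finger_force: 0.0
```

```bash
python3 d.py 0.443 0.3348 0.062 143.3
```

```text
t 9.05 tcp [0.4448 0.336  0.0711] yaw 143.23 tilt 0.001 q6 -0.38 w 0.499 ff 0.0 F [-0.1 -0.1  0.4]
-> dxyz [ 0.0008 -0.002   0.009 ] turn -0.001
```

To row units: 0.0085 m / 0.4 = 0.0213, -0.0018 m / 0.4 = -0.0045.

run_rows(plan=[[[0.002, -0.0045, 0.0213, 0, 0.5], [0.002, -0.0045, 0.0213, 0, 0.5], [0.002, -0.0045, 0.0213, 0, 0], [0.002, -0.0045, 0.0213, 0, 0], [0.002, -0.0045, 0.0213, 0, 0], [0.002, -0.0045, 0.0213, 0, 0], [0.002, -0.0045, 0.0213, 0, 0]]], clamp_n=50)

```text
time: 9.75
tcp_pos: [0.4429, 0.3347, 0.0621]
tool_rot: [0.989, 2.982, -0.0]
ft_force: [-0.9, -0.3, 0.4]
gripper_width: 0.147
finger_force: 50.0
```

Run:
```python
from h import *
c=cam("side"); 
s=readout.state();p=s["tcp_pos"];a=np.radians(143.3-180);u=np.array([np.cos(a),np.sin(a),0]);v=np.array([-u[1],u[0],0])
save(c,"pics/lidg.png",(340,360,440,435),8)
z=p[2]-.0615
print(p,z,((proj(c,[p+sx*u+sy*v+[0,0,z+k-p[2]] for sx,sy,k in((.032,.007,.06),(.032,-.007,.06),(-.032,.007,.06),(-.032,-.007,.06),(.053,0,.004),(-.053,0,.004))])-[340,360]+.5)*8).round(0).tolist())
```

```bash
python3 d.py 0.443 0.3348 0.062 143.3
```

```text
[0.44284082 0.33470311 0.0621331 ] 0.0006331014626779485 [[274.0, 152.0], [310.0, 110.0], [526.0, 310.0], [562.0, 265.0], [201.0, 231.0], [599.0, 487.0]]
t 9.80 tcp [0.4428 0.3347 0.0621] yaw 143.28 tilt 0.000 q6 -0.38 w 0.146 ff 50.0 F [-0.3 -0.2  1.9]
-> dxyz [-0.0001  0.0002  0.0001] turn -0.000
```

View pics/lidg.png

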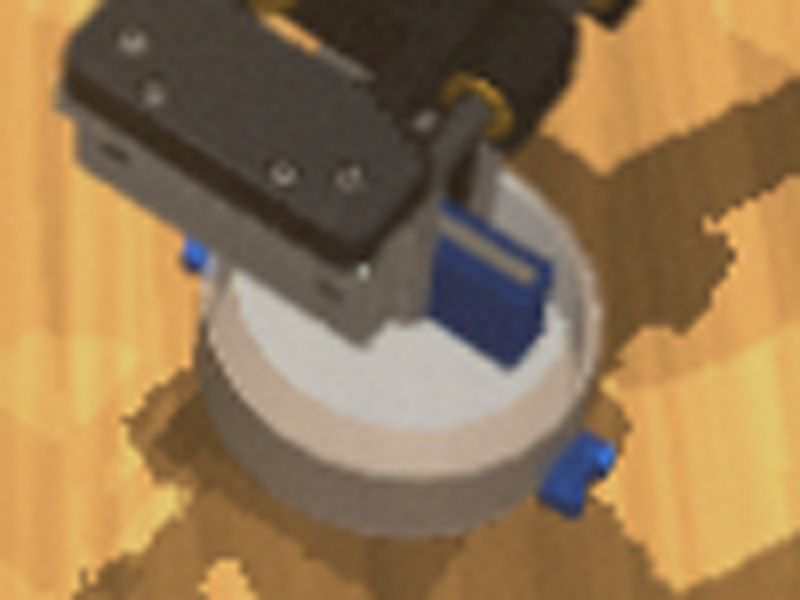

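Bar gripped near its middle; lug extents (183–613 px) match the prediction, so the lid is centred in the grip. Lift and carry.

To row units: -0.16 m / 0.4 = -0.4, -0.15 m / 0.4 = -0.375.

run_rows(plan=[[[0, 0, -0.125, 0, 0], [0, 0, -0.25, 0, 0], [0, 0, -0.375, 0, 0], [0, 0, -0.4, 0, 0], [0, 0, -0.4, 0, 0]]])

```text
time: 10.3
tcp_pos: [0.4438, 0.3354, 0.2244]
tool_rot: [0.988, 2.978, 0.006]
ft_force: [-0.5, 0.4, -1.6]
gripper_width: 0.147
finger_force: 50.0
```

```bash
python3 d.py 0.5387 -0.006 0.21 160
```

```text
t 10.30 tcp [0.4438 0.3354 0.2244] yaw 143.29 tilt 0.005 q6 -0.38 w 0.147 ff 50.0 F [-0.5  0.4 -1.6]
-> dxyz [-0.2802 -0.217   0.0139] turn -0.292
```

To row units: -0.28 m / 0.4 = -0.7, -0.217 m / 0.4 = -0.5425, -0.292 rad / 3.1416 = -0.0929.

run_rows(plan=[[[-0.7, -0.5425, 0.035, -0.0929, 0], [-0.7, -0.5425, 0.035, -0.0929, 0], [-0.7, -0.5425, 0.035, -0.0929, 0], [-0.7, -0.5425, 0.035, -0.0929, 0], [-0.7, -0.5425, 0.035, -0.0929, 0], [-0.7, -0.5425, 0.035, -0.0929, 0], [-0.7, -0.5425, 0.035, -0.0929, 0], [-0.7, -0.5425, 0.035, -0.0929, 0], [-0.7, -0.5425, 0.035, -0.0929, 0], [-0.7, -0.5425, 0.035, -0.0929, 0]]])

```text
time: 11.3
tcp_pos: [0.5365, -0.0056, 0.2058]
tool_rot: [-0.544, -3.09, -0.001]
ft_force: [0.1, 0.6, -1.4]
gripper_width: 0.145
finger_force: 50.0
```

```bash
python3 d.py 0.5387 -0.006 0.188 160
```

```text
t 11.30 tcp [ 0.5365 -0.0056  0.2058] yaw 160.03 tilt 0.004 q6 -1.34 w 0.145 ff 50.0 F [ 0.1  0.6 -1.4]
-> dxyz [-0.0023  0.0003  0.0178] turn 0.001
```

To row units: 0.018 m / 0.4 = 0.045, 0.01 m / 0.4 = 0.025.

run_rows(plan=[[[-0.0058, 0.0008, 0.025, 0, 0], [-0.0058, 0.0008, 0.045, 0, 0], [-0.0058, 0.0008, 0.045, 0, 0], [-0.0058, 0.0008, 0.045, 0, 0]]])

```text
time: 11.7
tcp_pos: [0.5394, -0.0062, 0.1894]
tool_rot: [-0.543, -3.093, 0.0]
ft_force: [-0.5, -0.1, -0.9]
gripper_width: 0.142
finger_force: 50.0
```

```bash
python3 d.py 0.5387 -0.006 0.188 160
```

Run:
```python
from h import *
c=cam("side"); save(c,"pics/lidh.png",(290,180,390,255),8)
s=readout.state();p=s["tcp_pos"];a=np.radians(-20);u=np.array([np.cos(a),np.sin(a),0]);v=np.array([-u[1],u[0],0])
P=lambda q,sx,sy,z:((proj(c,q[:2].tolist()+[0]+0*u if 0 else np.array([q[0],q[1],0])+sx*u+sy*v+[0,0,z])[0]-[290,180]+.5)*8).round(0).tolist()
z=p[2]-.0615;m=np.array([.5387,-.006])
print("lid@mill lugs",P(m,.053,0,z+.004),P(m,-.053,0,z+.004),"cap L/R foot",[((proj(c,[m[0]+k*.044,m[1],z])[0]-[290,180]+.5)*8).round(0).tolist() for k in(1,-1)],"cap top",[((proj(c,[m[0]+k*.044,m[1],z+.034])[0]-[290,180]+.5)*8).round(0).tolist() for k in(1,-1)])
print("collar outer L/R top z",[((proj(c,[m[0]+k*.06,m[1],.123])[0]-[290,180]+.5)*8).round(0).tolist() for k in(1,-1)],"near lip bottom front",((proj(c,[m[0],m[1]+.06,.110])[0]-[290,180]+.5)*8).round(0).tolist())
```

```text
t 11.70 tcp [ 0.5394 -0.0062  0.1894] yaw 160.10 tilt 0.001 q6 -1.34 w 0.142 ff 50.0 F [-0.5 -0.1 -0.9]
-> dxyz [ 0.0007 -0.      0.0014] turn 0.002
lid@mill lugs [221.0, 370.0] [585.0, 457.0] cap L/R foot [[239.0, 421.0], [562.0, 428.0]] cap top [[237.0, 319.0], [567.0, 326.0]]
collar outer L/R top z [[181.0, 436.0], [620.0, 445.0]] near lip bottom front [395.0, 618.0]
```

View pics/lidh.png

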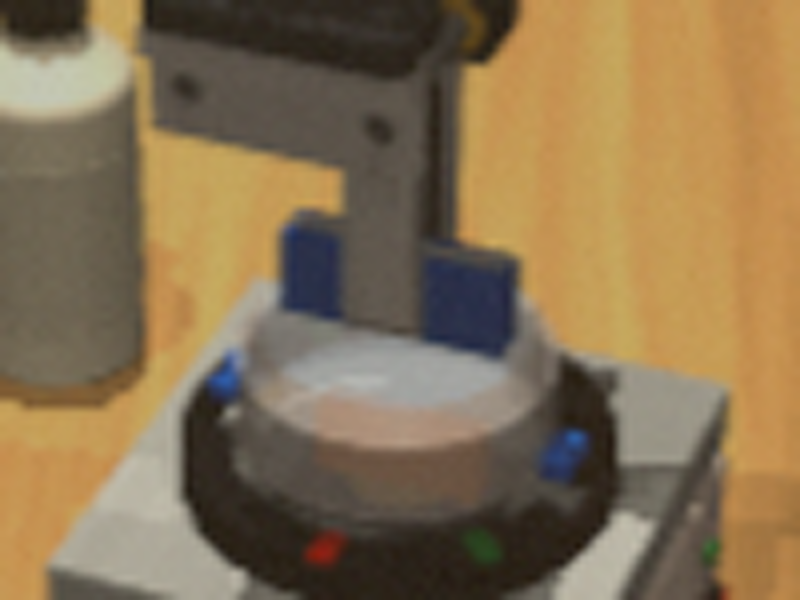

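The lid is over the collar with its lugs (207,378) and (587,438) above the notches; it's about 1 mm too far to +x. Descending with that correction.

Careful with the scale: shifts go in shares of 0.4 m and turns go in shares of pi rad. That gives: 0.01 m / 0.4 = 0.025, 0.0012 m / 0.4 = 0.003.

run_rows(plan=[[[0.003, 0, 0.0075, 0, 0], [0.003, 0, 0.015, 0, 0], [0.003, 0, 0.02, 0, 0], [0.003, 0, 0.025, 0, 0], [0.003, 0, 0.025, 0, 0]]])

```text
time: 12.25
tcp_pos: [0.5385, -0.0067, 0.1795]
tool_rot: [-0.545, -3.093, 0.0]
ft_force: [-0.8, -0.3, -1.4]
gripper_width: 0.148
finger_force: 50.0
```

```bash
python3 d.py 0.5387 -0.006 0.1715 160
```

```text
t 12.25 tcp [ 0.5385 -0.0067  0.1795] yaw 160.00 tilt 0.001 q6 -1.34 w 0.148 ff 50.0 F [-0.8 -0.3 -1.4]
-> dxyz [0.     0.0008 0.008 ] turn 0.000
```

To row units: 0.0085 m / 0.4 = 0.0213, 0.008 m / 0.4 = 0.02.

run_rows(plan=[[[0, 0.0013, 0.0075, 0, 0], [0, 0.0013, 0.015, 0, 0], [0, 0.0013, 0.02, 0, 0], [0, 0.0013, 0.0213, 0, 0], [0, 0.0013, 0.0213, 0, 0], [0, 0.0013, 0.0213, 0, 0]]])

```text
time: 12.85
tcp_pos: [0.5388, -0.0062, 0.1721]
tool_rot: [0.545, 3.094, -0.0]
ft_force: [-1.9, 0.4, 3.5]
gripper_width: 0.146
finger_force: 50.0
```

```bash
python3 d.py 0.5387 -0.006 0.1715 160
```

```text
t 12.85 tcp [ 0.5388 -0.0062  0.1721] yaw 160.02 tilt 0.000 q6 -1.34 w 0.146 ff 50.0 F [-1.9  0.4  3.5]
-> dxyz [0.0002 0.0001 0.0006] turn 0.000
```

To row units: 0.0005 m / 0.4 = 0.0013, 0.4 rad / 3.1416 = 0.1273.

run_rows(plan=[[[0, 0, 0.0013, 0, 0], [0, 0, 0.0013, 0, 0], [0, 0, 0.0013, 0.0318, 0], [0, 0, 0.0013, 0.0637, 0], [0, 0, 0.0013, 0.0955, 0], [0, 0, 0.0013, 0.1273, 0], [0, 0, 0.0013, 0.1273, 0]]], clamp_n=60)

```text
time: 13.55
tcp_pos: [0.5393, -0.0067, 0.1721]
tool_rot: [1.15, 2.921, -0.001]
ft_force: [-1.9, -0.4, 4.9]
gripper_width: 0.144
finger_force: 60.0
```

```bash
python3 d.py 0.5387 -0.006 0.1715 115; python3 -c "
from h import *
print(readout.state()['wrist_torque'])"
```

```text
t 13.55 tcp [ 0.5393 -0.0067  0.1721] yaw 137.03 tilt 0.002 q6 -0.94 w 0.144 ff 60.0 F [-1.9 -0.4  4.9]
-> dxyz [0.0009 0.0001 0.0006] turn 0.384
[-0.0531718   0.28898435 -0.08193287]
```

To row units: 0.39 rad / 3.1416 = 0.1241.

run_rows(plan=[[[0, 0, 0, 0.0318, 0], [0, 0, 0, 0.0637, 0], [0, 0, 0, 0.0955, 0], [0, 0, 0, 0.1241, 0], [0, 0, 0, 0.1241, 0], [0, 0, 0, 0.1241, 0], [0, 0, 0, 0.1241, 0], [0, 0, 0, 0.1241, 0]]])

```text
time: 14.35
tcp_pos: [0.5391, -0.0068, 0.1721]
tool_rot: [1.692, 2.645, -0.001]
ft_force: [-2.9, -1.0, 5.0]
gripper_width: 0.143
finger_force: 60.0
```

```bash
python3 d.py 0.5387 -0.006 0.1715 115
```

Run:
```python
from h import *
print(readout.state()['wrist_torque'])
a=cam("side"); save(a,"pics/fin.png",(290,180,390,255),8)
```

```text
t 14.35 tcp [ 0.5391 -0.0068  0.1721] yaw 114.77 tilt 0.002 q6 -0.55 w 0.143 ff 60.0 F [-2.9 -1.   5. ]
-> dxyz [0.0009 0.     0.0006] turn -0.004
[-0.22625886  0.36256963 -0.03171966]
```

View pics/fin.png

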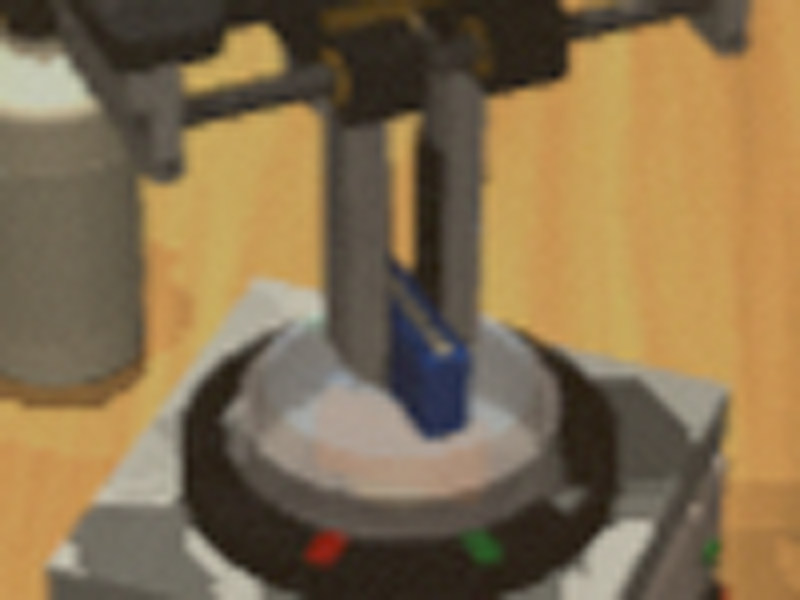

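The lid is home under the lip, and its bar points at the green mark (483,545). The spring torque is felt, the grip is 60 N, and the bottle is unmoved. Handing in.

```bash
python3 -c "
from cell import r, viewer, workorder, readout
print(workorder.job_done())"
```

```text
the job is handed in; nothing more can be done
None
```

The job is handed in, with no verdict shown back: the cassette is seated flush in the pocket, and the lid is home and held at 45° on the green marks with a 60 N grip, about 14 s into the 67 s limit.

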